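Refit the clutch pin of a big fishing reel by feel

TASK

Take the tall square-gripped steel pin out of the wooden parts block, put it through the slot in the reel's side plate and feel gently with its tip, never forcing it, for the hole hidden in the spring-backed yoke plate underneath. When the tip drops in, stop and push the pin fully home right there until its collar sits on the side plate (a half-entered pin must not drag the yoke along); only then slide pin and yoke along to the slot's end next to the round brass bearing cap and let go, the pin standing upright. Leave the other parts where they lie.

Things in the scene. Friction and masses are not known exactly. Their poses are not given: they have to be found in the camera images.
- pin_grip (a point): Bare steel pin, 75 mm long, standing upright in one of the block's two holes. From the tip up: round shank 9 mm thick, 30 mm long; collar 20 mm across, 5 mm thick; square grip 14 x 14 mm, 40 mm tall. This point: on its axis in the grip, 59 mm above the tip, 24 mm above the collar's top, 16 mm below the pin's top. z up along the pin, x and y square to the grip's flats.
- pin_shoulder (a point): The same pin: point on its axis at the underside of the collar, 30 mm above the tip. Fully home, it is level with the face of the slotted pad; standing on the yoke beside the hole, it is 16 mm above that face (8 mm with the springs fully pressed).
- slot_mid (a point): Centre of the slot, level with the top face of the raised square aluminium pad (68 x 68 mm, 6 mm thick) on the reel, 53 mm above the table. x along the slot towards slot_end, y across, z up. The slot is 49 mm long and 13 mm wide: the pin's axis can travel 20 mm to each side. A thin split rubber dust lip closes it to the eye and gives way freely.
- slot_end (a point): Place of the pin's axis at the slot's end next to the brass bearing cap (26 mm across, 2 mm above the pad's face, its centre 50 mm from slot_mid): 20 mm from slot_mid along its +x, level with the pad's face. The yoke slides along the slot when pushed with over about 7 N and stays there; a gently pressed tip does not drag it.
- slot_start (a point): Place of the pin's axis at the other end of the slot, level with the pad's face, 20 mm from slot_mid along -x. The yoke's hole is 11.5 mm along the slot and 15.5 mm across, with 1 mm chamfers, right through; its centre starts anywhere from 1 mm to 25 mm from this point towards slot_end, different every time.
- block: Fixed wooden parts block 50 x 120 x 32 mm, origin at the centre of its underside, long side along its y. Two through holes 12 mm wide, 35 mm to either side of the centre along y; one holds the pin, the other a shorter pin. The pins' collars sit on its top, 32 mm above the table.
- other_pin: Bystander: the shorter pin in the other hole, with a round head 16 mm in diameter and 15 mm tall (same shank and a collar of 18 mm). Origin at its tip.
- bearing: Bystander: small steel ball bearing, 28 mm in diameter, 9 mm high, lying on the sheet; origin at the centre of its underside.
- gear: Bystander: flat brass gear disc, 72 mm in diameter, 7 mm high; origin at the centre of its underside.
- handle_knob: Bystander: black handle knob standing on its foot, 42 mm in diameter, 60 mm tall; origin at the centre of its underside.
- spool: Bystander: black spool wound with turquoise line, 68 mm in diameter, 80 mm tall with its shaft; origin at the centre of its underside.
- crank: Bystander: flat black crank arm 136 mm long with a steel post 51 mm tall at one end; origin at the middle of its underside.
- star: Bystander: black five-armed star wheel, 92 mm across, 8 mm high; origin at the centre of its underside.
- yoke_slide (a joint): How far the yoke plate has been pushed along the slot from where it started (m, positive towards slot_end); 0 at the start wherever its hole is.
- pin: The same pin (about 80 g); origin at the centre of its tip, z up along the pin. The lowest 2.5 mm of the shank taper to 5 mm.
- reel: The reel: a round black gear case 150 mm across, fixed to the table between two low clamp blocks; origin at its underside, 53 mm below slot_mid, same axes. Under the slot, top face 14 mm below the pad's, lies a steel yoke plate 8 mm thick that always covers the whole slot. Springs press it up: it yields from about 2.5 N, 0.5 N per mm more, solid after 8 mm. 15 mm free below it.

How it is judged:
By the outcome, as a careful person would: the job done as asked, in the order asked, and still so for the second after the job is handed in, with the robot touching nothing.
It also fails if it takes over 64 s, if anything falls off the work surface, if the arm or the gripper's body presses on something with over 40 N, if the wrist force passes 120 N, or if a joint passes its speed limit or range.

ROBOT

A 6-joint arm with a two-finger parallel gripper is mounted at the origin on the work surface. World frame = base frame: x ahead of the robot, y to its left, z up, the work surface at z = 0. Lengths are in m, angles in rad, forces in N, time in s.
With the tool pointing down it reaches from about 0.35 to 0.875 m from the base axis. Payload 4.2 kg.
Tool frame: the origin (TCP) lies midway between the tips of the shut fingers; the grasp point (between the pads) lies 19 mm behind it; z points along the fingers, y is the line along which they close (so a half turn about z gives the same grasp; the last joint's range is limited). The gripper opens to 85 mm and grips with 20 to 120 N. Pads are 22 mm wide; open, the fingers measure 114 mm over their backs; the gripper's body (76 mm by 85 mm) begins 54 mm behind the grasp point. The pads swing forward as they close: fully open they stand 13 mm farther back than shut.
Start: joints at [1.464, 0.385, 0.008, 0, -1.194, -0.259], TCP at [0.224, 0.584, 0.231] pointing down, gripper open.
Joint ranges: [-3.14, 3.14], [-1.21, 2.06], [-1.07, 1.41], [-3.16, 2.05], [-2.99, -0.16], [-3.1, 3.1]. Speed limits (rad/s): [2.79, 2.79, 3.14, 3.14, 3.14, 3.14].

INTERFACE

Orientations are given as a 3x3 rotation matrix whose columns are the frame's x, y, z axes.
In Python, from plant import ctrl gives the robot as it stands.
- The arm moves only by the tool drive_tool, never from a script. Its arguments are lists of equal length, an entry for each row: "translation": the shift along the tool's x, y, z in m, a list of three; "twist": the turn, a rotation vector about the tool's x, y, z in degrees, a list of three; "fingers": the finger opening in m, from 0 to 0.0854. A call has 1 to 12 rows; each row shifts and turns the commanded pose from where the row before left it, along the tool's axes as they then stand; what a row does not reach is not made up. A row lasts 1/12 s, in which the tool goes at most 41.7 mm and 7.16 degrees, less where a joint would pass 70% of its speed; a pose out of reach is approached as far as the arm can. A call with a gripper value outside its range is refused whole. The fingers move at their own pace and stop on an object; "force" is the grip in N (left out, the last holds). Time passes only in rows, so rows that do not move let the fingers close. It gives the time, the measured TCP pose, the force, the opening and the grip force at its end, in the units of the state.
- ctrl.state(): the state, without advancing time (a new reading comes with each control period).
- ctrl.capture(name): name is "scene" or "top" or "wrist"; returns a dict with "img" (400x640x3 uint8, red, green, blue), "depth" (400x640 float32, m along the optical axis (not along the pixel's ray), 0 where there is no reading), "mtx" (3x3 intrinsics, pixels), "camera_from_world" (4x4, takes a point from world to camera coordinates); the wrist camera has in their place "hand_eye" (4x4, takes a point from camera to tool coordinates, whose origin is the TCP and whose axes are the flange's). Camera axes: x right, y up, looking along -z (the intrinsics and any distortion apply to the point x, -y, -z); pixel columns grow to the right and rows downward; lengths in m; the calibration is good to about 2 mm. The wrist camera is an equidistant fisheye: a pixel r from the principal point sees the ray r / f radians off the axis. A picture is of the moment at which its call begins: read the wrist's pose just before it.
- ctrl.job_done(): hands the job in; it is judged then, once.
The state is a dict: "t": time; "q": joint angles; "joint_vel": joint speeds; "effort": joint torques, N m; "position": TCP position; "eef_rot": TCP orientation; "wrist_force": force on the tool from outside, world axes, zero at the start; "ft_torque": the same for the moment, N m; "opening": opening from 0.0 (shut) to 1.0 (fully open); "gripper_force": force on a finger pad.
Only numpy, scipy, OpenCV 4.12 (cv2) and the standard library are available. Lean on these libraries where they do the work, as an engineer would, in place of code of your own. Each camera call takes 0.05 s, during which the arm holds its last target. There are 200 camera calls.

## Working session

There is one attempt and no reset: what is moved stays moved. The work goes in short steps, Python scripts to look and compute and a tool call to move; the robot and the scene stay as the last step left them, time stands still between calls to the robot, and variables do not carry over. Pictures are saved under pics/ and viewed, at most 10 in all, crops included, and the job is handed in when it is done.

Besides the shell and the picture viewer there is one more tool, called in YAML: its name, and indented under it one key for each argument. drive_tool: Moves the arm, as the interface text tells. Its arguments: {"type":"object","properties":{"translation":{"type":"array","items":{"type":"array","items":{"type":"number"}}},"twist":{"type":"array","items":{"type":"array","items":{"type":"number"}}},"fingers":{"type":"array","items":{"type":"number"}},"force":{"type":"number"}},"required":["translation","twist","fingers"]}

```bash
mkdir -p pics; ls
cat > h.py <<'E'
import numpy as np, cv2
from plant import ctrl
def grab(n):
    s=ctrl.state(); c=ctrl.capture(n); c['s']=s
    if n=='wrist':
        T=np.eye(4); T[:3,:3]=s['eef_rot']; T[:3,3]=s['position']; c['W']=T@c['hand_eye']
    else: c['W']=np.linalg.inv(c['camera_from_world'])
    c['n']=n; return c
def ray(c,u,v):
    K=c['mtx']; x=(u-K[0,2])/K[0,0]; y=(v-K[1,2])/K[1,1]
    if c['n']=='wrist':
        r=np.hypot(x,y); k=np.sin(r)/max(r,1e-9); d=np.array([x*k,-y*k,-np.cos(r)])
    else: d=np.array([x,-y,-1.])
    return c['W'][:3,3], c['W'][:3,:3]@d
def onz(c,u,v,z):
    o,d=ray(c,u,v); return o+d*(z-o[2])/d[2]
def proj(c,p):
    q=np.linalg.inv(c['W'])@np.append(p,1); x,y,z=q[0],-q[1],-q[2]; K=c['mtx']
    if c['n']=='wrist':
        r=np.hypot(x,y); t=np.arctan2(r,z); x,y=x/r*t,y/r*t
    else: x,y=x/z,y/z
    return K[0,0]*x+K[0,2],K[1,1]*y+K[1,2]
def save(c,f): cv2.imwrite('pics/'+f,c['img'][...,::-1])
E
python3 - <<'E'
from h import *
np.set_printoptions(precision=4,suppress=True)
for n in ['scene','top','wrist']:
    c=grab(n); save(c,n+'0.png'); print(n,c['W'],c['mtx'],[k for k in c])
    np.savez('c_'+n,**{k:c[k] for k in('img','depth','mtx','W')})
print(c['s'])
E
```

```text
pics
scene [[ 0.7033 -0.3808  0.6003  1.2068]
 [ 0.7109  0.3767 -0.5939 -0.6109]
 [ 0.      0.8444  0.5357  0.6131]
 [ 0.      0.      0.      1.    ]] [[371.0293   0.     316.1858]
 [  0.     371.0293 197.2815]
 [  0.       0.       1.    ]] ['img', 'depth', 'mtx', 'camera_from_world', 's', 'W', 'n']
top [[-0.0844  0.9746 -0.2075  0.4142]
 [-0.9964 -0.0819  0.0206  0.    ]
 [ 0.0031  0.2084  0.978   1.0276]
 [ 0.      0.      0.      1.    ]] [[398.6995   0.     318.6448]
 [  0.     398.6995 195.6879]
 [  0.       0.       1.    ]] ['img', 'depth', 'mtx', 'camera_from_world', 's', 'W', 'n']
wrist [[-0.3571  0.8853  0.2977  0.3006]
 [-0.934  -0.3393 -0.1114  0.5535]
 [ 0.0023 -0.3178  0.9481  0.372 ]
 [ 0.      0.      0.      1.    ]] [[309.7069   0.     317.8993]
 [  0.     309.7069 198.2493]
 [  0.       0.       1.    ]] ['img', 'depth', 'mtx', 'hand_eye', 's', 'W', 'n']
{'t': 0.1, 'q': array([ 1.4636,  0.3855,  0.0068, -0.0004, -1.194 , -0.2586]), 'joint_vel': array([ 0.0007, -0.0002,  0.003 ,  0.001 ,  0.0017,  0.0003]), 'effort': array([  0.0007, -39.3317,  18.8931,   4.1979,  -0.0026,   0.    ]), 'position': array([0.2234, 0.5832, 0.2303]), 'eef_rot': array([[ 0.9338, -0.3578, -0.0006],
       [-0.3578, -0.9338, -0.002 ],
       [ 0.0001,  0.0021, -1.    ]]), 'wrist_force': array([0.9566, 0.5846, 0.5525]), 'ft_torque': array([-0.0107, -0.0216, -0.0167]), 'gripper_force': 0.0, 'opening': 0.9992512234186207}
```

View pics/top0.png

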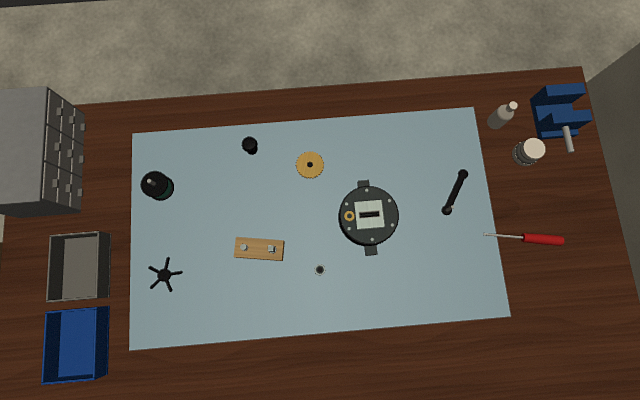

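View pics/scene0.png

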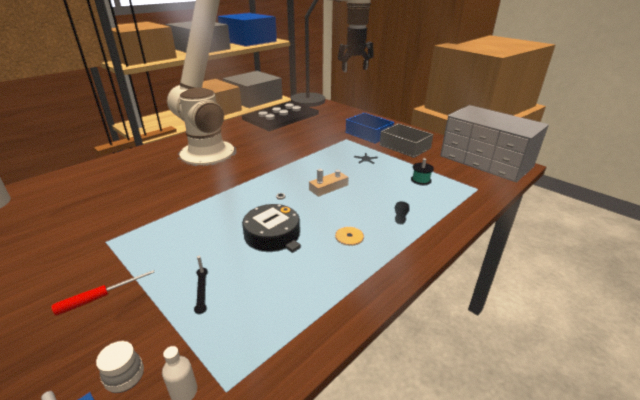

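The top view shows the block at (260,248), with the tall pin at about (271,249), its right hole. The reel's pad is at (369,214), the dark slot at (370,214) and the brass cap at (349,215). In the scene view the tall pin is at (320,175), on the reel side of the block, which agrees.

Run:
```python
from h import *
np.set_printoptions(precision=4,suppress=True)
c=dict(np.load('c_top.npz')); c['n']='top'
for (u,v,z) in [(260,248,.032),(271,246,.1),(272,249,.037),(244,247,.05),(369,214,.053),(349,215,.055)]: print((u,v),onz(c,u,v,z))
im=c['img']; hsv=cv2.cvtColor(im,cv2.COLOR_RGB2HSV)
def blob(m,x0,x1,y0,y1,z,name):
    k=np.zeros_like(m); k[y0:y1,x0:x1]=m[y0:y1,x0:x1]
    cs,_=cv2.findContours(k,cv2.RETR_EXTERNAL,cv2.CHAIN_APPROX_NONE); q=max(cs,key=cv2.contourArea)
    P=np.array([onz(c,*p[0],z)[:2] for p in q])
    r=cv2.minAreaRect((P*1000).astype(np.float32)); print(name,r)
wood=((hsv[...,0]<25)&(hsv[...,1]>80)&(hsv[...,2]>90)).astype(np.uint8)
blob(wood,225,295,228,270,.032,'block')
br=((hsv[...,0]<28)&(hsv[...,1]>110)&(hsv[...,2]>90)).astype(np.uint8)
blob(br,338,360,203,228,.055,'cap')
wh=((hsv[...,2]>140)&(hsv[...,1]<70)).astype(np.uint8); blob(wh,350,390,195,232,.053,'pad')
dk=(hsv[...,2]<90).astype(np.uint8); blob(dk,358,383,207,221,.053,'slot')
big=np.hstack([cv2.resize(im[195:235,330:400],None,fx=5,fy=5),cv2.resize(im[228:268,230:300],None,fx=5,fy=5)])
cv2.imwrite('pics/crop1.png',big[...,::-1])
```

```text
(260, 248) [0.5053 0.1354 0.032 ]
(271, 246) [0.5015 0.1005 0.1   ]
(272, 249) [0.4999 0.1053 0.037 ]
(244, 247) [0.5094 0.1717 0.05  ]
(369, 214) [ 0.5643 -0.1408  0.053 ]
(349, 215) [ 0.5657 -0.091   0.055 ]
block ((504.7105407714844, 139.66427612304688), (118.9721450805664, 49.900665283203125), 80.93158721923828)
cap ((564.4672241210938, -90.83245849609375), (24.72112464904785, 22.480165481567383), 85.18394470214844)
pad ((564.9230346679688, -140.59286499023438), (66.84352111816406, 67.03866577148438), 0.33318737149238586)
slot ((564.2348022460938, -139.99266052246094), (47.767982482910156, 12.675152778625488), 89.98899841308594)
```

View pics/crop1.png

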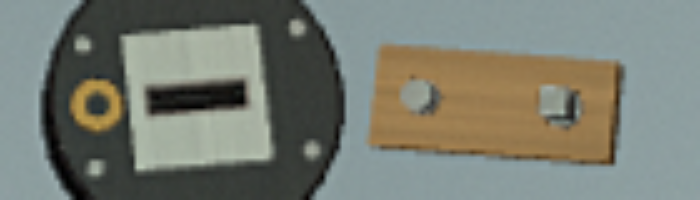

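drive_tool:
  translation:
    - [0.036,0.029,0]
    - [0.036,0.029,0]
    - [0.036,0.029,0]
    - [0.036,0.029,0]
    - [0.036,0.029,0]
    - [0.036,0.029,0]
    - [0.036,0.029,0]
    - [0.036,0.029,0]
    - [0.036,0.029,0]
    - [0.036,0.029,0]
    - [0.036,0.029,0]
    - [0.033,0.028,0]
  twist:
    - [0,0,0]
    - [0,0,0]
    - [0,0,0]
    - [0,0,0]
    - [0,0,0]
    - [0,0,0]
    - [0,0,0]
    - [0,0,0]
    - [0,0,0]
    - [0,0,0]
    - [0,0,0]
    - [0,0,0]
  fingers: [0.0854,0.0854,0.0854,0.0854,0.0854,0.0854,0.0854,0.0854,0.0854,0.0854,0.0854,0.0854]

```text
t: 1.15
position: [0.4745, 0.149, 0.2314]
eef_rot: [[0.934, -0.357, 0.0], [-0.357, -0.934, 0.0], [0.0, -0.0, -1.0]]
wrist_force: [1.3, 0.8, -0.3]
opening: 0.998
gripper_force: 0.0
```

drive_tool:
  translation:
    - [0,0,0]
    - [0,0,0]
    - [0,0,0]
    - [0,0,0]
    - [0,0,0]
    - [0,0,0]
    - [0,0,0]
    - [0,0,0]
    - [0,0,0]
    - [0,0,0]
    - [0,0,0]
    - [0,0,0]
  twist:
    - [0,0,6.5]
    - [0,0,6.5]
    - [0,0,6.5]
    - [0,0,6.5]
    - [0,0,6.5]
    - [0,0,6.5]
    - [0,0,6.5]
    - [0,0,6.5]
    - [0,0,6.5]
    - [0,0,6.5]
    - [0,0,6.5]
    - [0,0,6.5]
  fingers: [0.0854,0.0854,0.0854,0.0854,0.0854,0.0854,0.0854,0.0854,0.0854,0.0854,0.0854,0.0854]

```text
t: 2.15
position: [0.4738, 0.1508, 0.231]
eef_rot: [[-0.161, -0.987, -0.001], [-0.987, 0.161, -0.0], [0.0, 0.001, -1.0]]
wrist_force: [0.1, -0.5, 0.1]
opening: 1.003
gripper_force: 0.0
```

Run:
```python
from h import *
np.set_printoptions(precision=4,suppress=True)
c=grab('wrist'); save(c,'w1.png'); print(c['s']['position'],c['s']['eef_rot'],c['s']['q'])
np.savez('c_w1',**{k:c[k] for k in('img','depth','mtx','W')})
for p in [(.4992,.1051,.107),(.4992,.1051,.032),(.5645,-.14,.053),(.5645,-.12,.053)]: print(proj(c,np.array(p)))
```

```text
[0.4738 0.1508 0.231 ] [[-0.1614 -0.9869 -0.0006]
 [-0.9869  0.1614 -0.0002]
 [ 0.0003  0.0006 -1.    ]] [ 0.6352  0.167  -0.2973 -0.0002 -1.1071 -0.7972]
(np.float64(281.3594346437723), np.float64(146.17103080957733))
(np.float64(289.153229524193), np.float64(135.68990775002453))
(np.float64(195.64433778177948), np.float64(-55.89414583143065))
(np.float64(196.9814373601655), np.float64(-42.117799406372626))
```

View pics/w1.png

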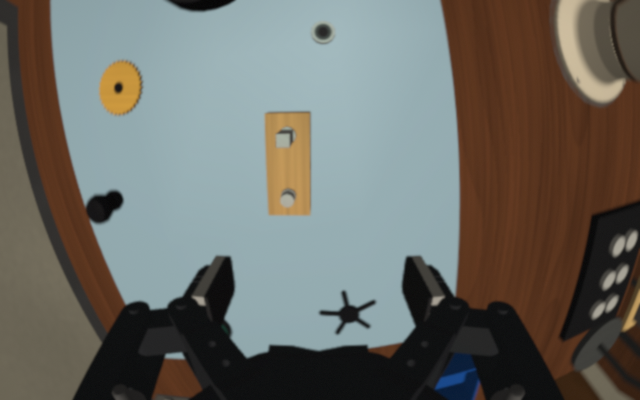

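drive_tool:
  translation:
    - [0.014,-0.011,0.02]
    - [0.014,-0.011,0.02]
    - [0.013,-0.01,0.02]
    - [0,0,0.02]
    - [0,0,0.016]
    - [0,0,0]
    - [0,0,0]
  twist:
    - [0,0,0]
    - [0,0,0]
    - [0,0,0]
    - [0,0,0]
    - [0,0,0]
    - [0,0,0]
    - [0,0,0]
  fingers: [0.06,0.06,0.06,0.06,0.06,0.06,0.06]

```text
t: 2.78
position: [0.499, 0.1051, 0.1348]
eef_rot: [[-0.154, -0.988, -0.002], [-0.988, 0.154, -0.001], [0.002, 0.001, -1.0]]
wrist_force: [0.2, 0.3, 0.5]
opening: 0.704
gripper_force: 0.0
```

Run:
```python
from h import *
np.set_printoptions(precision=4,suppress=True)
c=grab('wrist'); save(c,'w2.png'); print(c['s']['position'])
np.savez('c_w2',**{k:c[k] for k in('img','depth','mtx','W')})
u,v=proj(c,np.array([.4992,.1051,.077])); print(u,v)
u,v=int(u),int(v); cv2.imwrite('pics/w2c.png',cv2.resize(c['img'][v-40:v+40,u-50:u+50],None,fx=6,fy=6,interpolation=cv2.INTER_CUBIC)[...,::-1]); print(u-50,v-40)
```

```text
[0.499  0.1051 0.1348]
318.4651350530071 219.52028623084328
268 179
```

View pics/w2c.png

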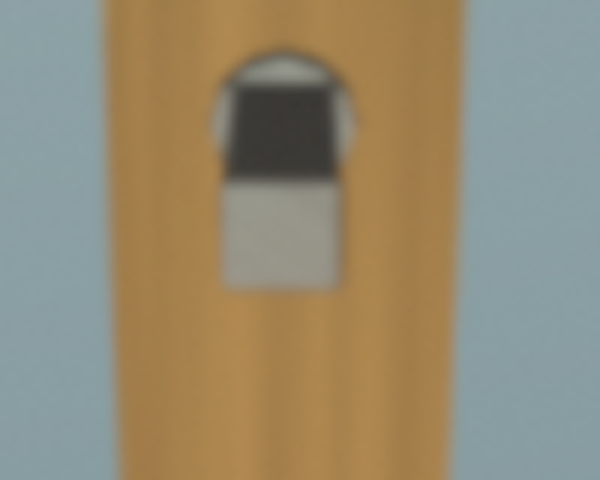

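The grip's top is centred at pixel (314.8, 218.3), squared with the tool, which is about 2.5 mm off along tool −y. I'll correct for that, descend and grasp.

drive_tool:
  translation:
    - [0.0005,-0.0012,0.015]
    - [0.0005,-0.0013,0.02]
    - [0,0,0.02]
    - [0,0,0.02]
    - [0,0,0.012]
    - [0,0,0.006]
    - [0,0,0]
    - [0,0,0]
  twist:
    - [0,0,0]
    - [0,0,0]
    - [0,0,0]
    - [0,0,0]
    - [0,0,0]
    - [0,0,0]
    - [0,0,0]
    - [0,0,0]
  fingers: [0.06,0.06,0.06,0.06,0.06,0.06,0.06,0.06]

```text
t: 3.5
position: [0.5025, 0.1047, 0.0434]
eef_rot: [[-0.155, -0.988, 0.002], [-0.988, 0.155, 0.001], [-0.001, -0.002, -1.0]]
wrist_force: [-0.2, -0.6, -0.2]
opening: 0.706
gripper_force: 0.0
```

drive_tool:
  translation:
    - [0,0,0]
    - [0,0,0]
    - [0,0,0]
    - [0,0,0]
    - [0,0,0]
    - [0,0,0]
    - [0,0,0]
    - [0,0,0]
    - [0,0,0]
    - [0,0,0]
    - [0,0,0]
    - [0,0,0]
  twist:
    - [0,0,0]
    - [0,0,0]
    - [0,0,0]
    - [0,0,0]
    - [0,0,0]
    - [0,0,0]
    - [0,0,0]
    - [0,0,0]
    - [0,0,0]
    - [0,0,0]
    - [0,0,0]
    - [0,0,0]
  fingers: [0.04,0.03,0.02,0.01,0.005,0.005,0.005,0.005,0.005,0.005,0.005,0.005]
  force: 60

```text
t: 4.5
position: [0.502, 0.1043, 0.0431]
eef_rot: [[-0.155, -0.988, 0.001], [-0.988, 0.155, 0.0], [-0.001, -0.001, -1.0]]
wrist_force: [-1.9, -0.3, 5.4]
opening: 0.156
gripper_force: 58.5
```

drive_tool:
  translation:
    - [0,0,-0.01]
    - [0,0,-0.016]
    - [0,0,-0.02]
    - [0,0,-0.02]
    - [0,0,-0.02]
    - [0,0,-0.004]
    - [0,0,0]
  twist:
    - [0,0,0]
    - [0,0,0]
    - [0,0,0]
    - [0,0,0]
    - [0,0,0]
    - [0,0,0]
    - [0,0,0]
  fingers: [0.005,0.005,0.005,0.005,0.005,0.005,0.005]

```text
t: 5.08
position: [0.5023, 0.1045, 0.1339]
eef_rot: [[-0.156, -0.988, 0.003], [-0.988, 0.156, 0.002], [-0.002, -0.003, -1.0]]
wrist_force: [0.5, -0.3, -1.2]
opening: 0.158
gripper_force: 58.5
```

drive_tool:
  translation:
    - [0.015,-0.007,0]
    - [0.025,-0.012,0]
    - [0.025,-0.012,0]
    - [0.025,-0.012,0]
    - [0.025,-0.012,0]
    - [0.025,-0.012,0]
    - [0.025,-0.012,0]
    - [0.022,-0.01,0]
    - [0.015,-0.006,0]
    - [0,0,0]
    - [0,0,0]
    - [0,0,0]
  twist:
    - [0,0,0]
    - [0,0,0]
    - [0,0,0]
    - [0,0,0]
    - [0,0,0]
    - [0,0,0]
    - [0,0,0]
    - [0,0,0]
    - [0,0,0]
    - [0,0,-4.5]
    - [0,0,-4.5]
    - [0,0,0]
  fingers: [0.005,0.005,0.005,0.005,0.005,0.005,0.005,0.005,0.005,0.005,0.005,0.005]

```text
t: 6.08
position: [0.5628, -0.1108, 0.1303]
eef_rot: [[0.001, -1.0, -0.004], [-1.0, -0.001, 0.0], [-0.0, 0.004, -1.0]]
wrist_force: [0.1, -0.3, -0.4]
opening: 0.155
gripper_force: 58.4
```

Run:
```python
from h import *
np.set_printoptions(precision=4,suppress=True)
c=grab('wrist'); save(c,'w3.png'); s=c['s']; print(s['t'],s['position'],s['eef_rot'],s['wrist_force'])
np.savez('c_w3',**{k:c[k] for k in('img','depth','mtx','W')})
for p in [(.5645,-.14,.053),(.5645,-.16,.053),(.5645,-.12,.053),(.5645,-.09,.055),s['position']-[0,0,.041]]: print(proj(c,np.array(p)))
cv2.imwrite('pics/w3c.png',cv2.resize(c['img'][100:300,220:420],None,fx=3,fy=3,interpolation=cv2.INTER_CUBIC)[...,::-1])
```

```text
6.0833 [ 0.5628 -0.1108  0.1303] [[ 0.0006 -1.     -0.0037]
 [-1.     -0.0006  0.0003]
 [-0.0003  0.0037 -1.    ]] [ 0.0646 -0.3264 -0.3705]
(np.float64(316.0578243538027), np.float64(171.96376645688935))
(np.float64(316.05509086564), np.float64(144.76960746187365))
(np.float64(316.0693121031557), np.float64(198.04435286164906))
(np.float64(316.0945708724021), np.float64(235.59899562364652))
(np.float64(318.61193921850634), np.float64(229.46298957230076))
```

View pics/w3c.png

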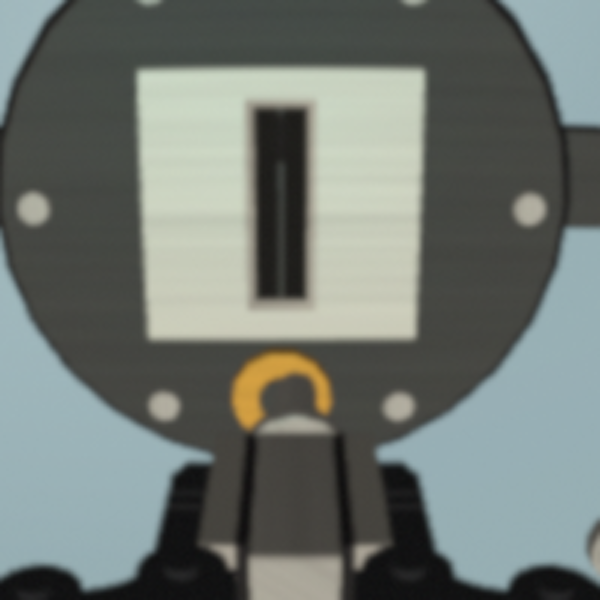

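The close view shows the slot centred at column 313.4, with its ends at rows about 135.7 and 199. The brass cap is below the slot, beside the pin.

Run:
```python
from h import *
np.set_printoptions(precision=4,suppress=True)
c=dict(np.load('c_w3.npz')); c['n']='wrist'
for n,(u,v) in dict(e1=(220+281/3,135.7),e2=(220+281/3,199),p1=(220+136/3,100+68/3),p2=(220+426/3,100+68/3),p3=(220+148/3,100+340/3),p4=(220+417/3,100+340/3)).items(): print(n,onz(c,u-.3,v-.3,.053))
cs=(c['img'][100:300,220:420].astype(int)); 
hsv=cv2.cvtColor(c['img'],cv2.COLOR_RGB2HSV)
m=np.zeros((400,640),np.uint8); m[128:208,298:328]=(hsv[128:208,298:328,2]<100)
q=max(cv2.findContours(m,0,1)[0],key=cv2.contourArea); P=np.array([onz(c,*p[0],.053)[:2]*1000 for p in q],np.float32); print(cv2.minAreaRect(P))
```

```text
e1 [ 0.5664 -0.1668  0.053 ]
e2 [ 0.5665 -0.1195  0.053 ]
p1 [ 0.6007 -0.1765  0.053 ]
p2 [ 0.5322 -0.1765  0.053 ]
p3 [ 0.6005 -0.1079  0.053 ]
p4 [ 0.532  -0.1079  0.053 ]
((566.7916870117188, -142.79364013671875), (11.92920970916748, 47.093589782714844), 0.012624193914234638)
```

drive_tool:
  translation:
    - [0.016,-0.0012,0]
    - [0.016,-0.0012,0]
    - [0.012,-0.0013,0]
    - [0.005,0,0]
    - [0,0,0.01]
    - [0,0,0.01]
    - [0,0,0.008]
    - [0,0,0.004]
    - [0,0,0]
    - [0,0,0]
  twist:
    - [0,0,0]
    - [0,0,0]
    - [0,0,0]
    - [0,0,0]
    - [0,0,0]
    - [0,0,0]
    - [0,0,0]
    - [0,0,0]
    - [0,0,0]
    - [0,0,0]
  fingers: [0.005,0.005,0.005,0.005,0.005,0.005,0.005,0.005,0.005,0.005]

```text
t: 6.97
position: [0.5676, -0.1589, 0.0998]
eef_rot: [[0.001, -1.0, -0.001], [-1.0, -0.001, -0.0], [0.0, 0.001, -1.0]]
wrist_force: [0.3, 0.1, -0.3]
opening: 0.152
gripper_force: 58.4
```

Run:
```python
from h import *
np.set_printoptions(precision=4,suppress=True)
c=dict(np.load('c_w3.npz')); c['n']='wrist'
for z in (.1193,.1243): print(onz(c,318,238,z))
c=grab('wrist'); s=c['s']; print(s['t'],s['position'],s['eef_rot'][:,2],s['wrist_force'])
a=cv2.resize(c['img'][140:290,240:400],None,fx=2.5,fy=2.5,interpolation=cv2.INTER_CUBIC)
d=grab('top'); b=cv2.resize(d['img'][190:240,340:400],None,fx=6,fy=6,interpolation=cv2.INTER_CUBIC)
e=grab('scene'); f=cv2.resize(e['img'][180:240,240:310],None,fx=5,fy=5)[:300]
o=np.zeros((380,790,3),np.uint8); o[:375,:400]=a; o[:300,405:755]=f
cv2.imwrite('pics/w4.png',o[...,::-1])
```

```text
[ 0.5633 -0.1192  0.1193]
[ 0.5633 -0.1216  0.1243]
6.9667 [ 0.5676 -0.1589  0.0998] [-0.001  -0.0002 -1.    ] [ 0.3421  0.0953 -0.3193]
```

View pics/w4.png

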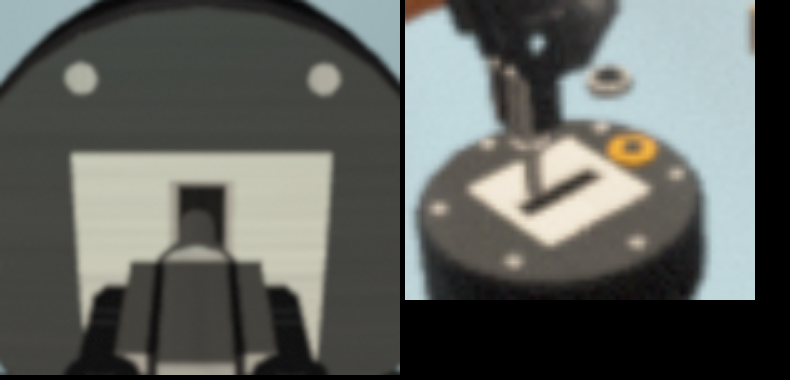

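drive_tool:
  translation:
    - [0,0.0013,0]
    - [0,0,0.003]
    - [0,0,0.003]
    - [0,0,0.003]
    - [0,0,0.003]
    - [0,0,0]
    - [0,0,0]
  twist:
    - [0,0,0]
    - [0,0,0]
    - [0,0,0]
    - [0,0,0]
    - [0,0,0]
    - [0,0,0]
    - [0,0,0]
  fingers: [0.005,0.005,0.005,0.005,0.005,0.005,0.005]

```text
t: 7.7
position: [0.5662, -0.1593, 0.0879]
eef_rot: [[0.001, -1.0, -0.001], [-1.0, -0.001, -0.0], [0.0, 0.001, -1.0]]
wrist_force: [-0.0, -0.7, -0.6]
opening: 0.153
gripper_force: 58.4
```

drive_tool:
  translation:
    - [0.001,0,0]
    - [0.001,0,0]
    - [0,0,0]
    - [0,0,0]
  twist:
    - [0,0,0]
    - [0,0,0]
    - [0,0,0]
    - [0,0,0]
  fingers: [0.005,0.005,0.005,0.005]

```text
t: 8.03
position: [0.5665, -0.1614, 0.0885]
eef_rot: [[0.001, -1.0, 0.0], [-1.0, -0.001, -0.0], [0.0, -0.0, -1.0]]
wrist_force: [1.0, -0.2, -0.7]
opening: 0.152
gripper_force: 58.4
```

In the slot, no contact yet. I'll feel further for the start-side end.

drive_tool:
  translation:
    - [0.001,0,0]
    - [0,0,0]
    - [0,0,0]
  twist:
    - [0,0,0]
    - [0,0,0]
    - [0,0,0]
  fingers: [0.005,0.005,0.005]

```text
t: 8.28
position: [0.5665, -0.1621, 0.0884]
eef_rot: [[0.001, -1.0, 0.0], [-1.0, -0.001, 0.0], [-0.0, -0.0, -1.0]]
wrist_force: [0.3, 1.0, -0.1]
opening: 0.156
gripper_force: 58.4
```

drive_tool:
  translation:
    - [0.001,0,0]
    - [0,0,0]
    - [0,0,0]
  twist:
    - [0,0,0]
    - [0,0,0]
    - [0,0,0]
  fingers: [0.005,0.005,0.005]

```text
t: 8.53
position: [0.5665, -0.1625, 0.0884]
eef_rot: [[0.001, -1.0, 0.0], [-1.0, -0.001, 0.001], [-0.001, -0.0, -1.0]]
wrist_force: [-0.5, 4.6, 0.8]
opening: 0.154
gripper_force: 58.5
```

drive_tool:
  translation:
    - [-0.0012,0,0]
    - [0,0,0.003]
    - [0,0,0.002]
    - [0,0,0.0015]
    - [0,0,0]
    - [0,0,0]
  twist:
    - [0,0,0]
    - [0,0,0]
    - [0,0,0]
    - [0,0,0]
    - [0,0,0]
    - [0,0,0]
  fingers: [0.005,0.005,0.005,0.005,0.005,0.005]

```text
t: 9.03
position: [0.5663, -0.1621, 0.0814]
eef_rot: [[0.001, -1.0, -0.0], [-1.0, -0.001, 0.0], [-0.0, 0.0, -1.0]]
wrist_force: [0.4, 2.2, -1.2]
opening: 0.152
gripper_force: 58.3
```

drive_tool:
  translation:
    - [0,0,0.001]
    - [0,0,0.001]
    - [0,0,0]
    - [0,0,0]
  twist:
    - [0,0,0]
    - [0,0,0]
    - [0,0,0]
    - [0,0,0]
  fingers: [0.005,0.005,0.005,0.005]

```text
t: 9.37
position: [0.5664, -0.1621, 0.08]
eef_rot: [[0.001, -1.0, 0.0], [-1.0, -0.001, -0.0], [0.0, -0.0, -1.0]]
wrist_force: [-1.1, 2.4, 1.9]
opening: 0.151
gripper_force: 58.7
```

drive_tool:
  translation:
    - [-0.0007,0,0.001]
    - [0,0,0.001]
    - [0,0,0]
    - [0,0,0]
  twist:
    - [0,0,0]
    - [0,0,0]
    - [0,0,0]
    - [0,0,0]
  fingers: [0.005,0.005,0.005,0.005]

```text
t: 9.7
position: [0.5665, -0.1618, 0.0781]
eef_rot: [[0.001, -1.0, 0.0], [-1.0, -0.001, -0.001], [0.001, -0.0, -1.0]]
wrist_force: [-0.0, -1.5, 2.6]
opening: 0.154
gripper_force: 58.9
```

drive_tool:
  translation:
    - [0,0,0]
    - [0,0,0]
    - [0,0,0]
  twist:
    - [0,0,0]
    - [0,0,0]
    - [0,0,0]
  fingers: [0.005,0.005,0.005]

```text
t: 9.95
position: [0.5665, -0.1617, 0.078]
eef_rot: [[0.001, -1.0, 0.0], [-1.0, -0.001, -0.0], [0.0, -0.0, -1.0]]
wrist_force: [-0.4, -0.2, 2.1]
opening: 0.152
gripper_force: 58.9
```

drive_tool:
  translation:
    - [-0.0005,0,0]
    - [-0.0005,0,0]
    - [0,0,0]
  twist:
    - [0,0,0]
    - [0,0,0]
    - [0,0,0]
  fingers: [0.005,0.005,0.005]

```text
t: 10.2
position: [0.5665, -0.1604, 0.0779]
eef_rot: [[0.001, -1.0, 0.0], [-1.0, -0.001, -0.0], [0.0, -0.0, -1.0]]
wrist_force: [-0.7, -1.5, 2.3]
opening: 0.154
gripper_force: 58.9
```

drive_tool:
  translation:
    - [-0.0005,0,0]
    - [-0.0005,0,0]
    - [0,0,0]
  twist:
    - [0,0,0]
    - [0,0,0]
    - [0,0,0]
  fingers: [0.005,0.005,0.005]

```text
t: 10.45
position: [0.5661, -0.1585, 0.0772]
eef_rot: [[0.0, -1.0, -0.001], [-1.0, -0.0, 0.001], [-0.001, 0.001, -1.0]]
wrist_force: [0.0, 1.9, -0.7]
opening: 0.154
gripper_force: 58.5
```

drive_tool:
  translation:
    - [0,0,0]
    - [0,0,0]
    - [0,0,0]
  twist:
    - [0,0,0]
    - [0,0,0]
    - [0,0,0]
  fingers: [0.005,0.005,0.005]

```text
t: 10.7
position: [0.5661, -0.1588, 0.0773]
eef_rot: [[0.001, -1.0, -0.001], [-1.0, -0.001, 0.001], [-0.001, 0.001, -1.0]]
wrist_force: [0.7, 2.3, -1.3]
opening: 0.153
gripper_force: 58.3
```

drive_tool:
  translation:
    - [0,0,0]
    - [0,0,0]
    - [0,0,0]
  twist:
    - [0,0,0]
    - [0,0,0]
    - [0,0,0]
  fingers: [0.005,0.005,0.005]

```text
t: 10.95
position: [0.5661, -0.1592, 0.0777]
eef_rot: [[0.001, -1.0, -0.001], [-1.0, -0.001, 0.0], [-0.0, 0.001, -1.0]]
wrist_force: [-0.2, 3.0, 0.7]
opening: 0.156
gripper_force: 58.6
```

drive_tool:
  translation:
    - [-0.0007,0,0]
    - [0,0,0]
    - [0,0,0.001]
    - [0,0,0]
    - [0,0,0]
  twist:
    - [0,0,0]
    - [0,0,0]
    - [0,0,0]
    - [0,0,0]
    - [0,0,0]
  fingers: [0.005,0.005,0.005,0.005,0.005]

```text
t: 11.37
position: [0.5662, -0.1589, 0.0771]
eef_rot: [[0.001, -1.0, -0.0], [-1.0, -0.001, -0.0], [0.0, 0.0, -1.0]]
wrist_force: [-1.4, 1.4, 1.3]
opening: 0.152
gripper_force: 58.9
```

drive_tool:
  translation:
    - [0,0,0]
    - [0,0,0]
    - [0,0,0]
  twist:
    - [0,0,0]
    - [0,0,0]
    - [0,0,0]
  fingers: [0.005,0.005,0.005]

```text
t: 11.62
position: [0.5663, -0.1588, 0.0769]
eef_rot: [[0.001, -1.0, -0.0], [-1.0, -0.001, -0.0], [0.0, 0.0, -1.0]]
wrist_force: [-1.1, 1.4, 2.6]
opening: 0.154
gripper_force: 58.9
```

drive_tool:
  translation:
    - [0,0,0.001]
    - [0,0,0.001]
    - [0,0,0]
    - [0,0,0]
  twist:
    - [0,0,0]
    - [0,0,0]
    - [0,0,0]
    - [0,0,0]
  fingers: [0.005,0.005,0.005,0.005]

```text
t: 11.95
position: [0.5666, -0.1583, 0.0744]
eef_rot: [[0.001, -1.0, 0.0], [-1.0, -0.001, 0.001], [-0.001, -0.0, -1.0]]
wrist_force: [0.4, 3.5, -0.4]
opening: 0.148
gripper_force: 58.6
```

drive_tool:
  translation:
    - [0,0,0]
    - [0,0,0]
  twist:
    - [0,0,0]
    - [0,0,0]
  fingers: [0.005,0.005]

```text
t: 12.12
position: [0.5665, -0.1583, 0.0744]
eef_rot: [[0.001, -1.0, 0.0], [-1.0, -0.001, 0.0], [-0.0, -0.0, -1.0]]
wrist_force: [0.5, 3.1, -1.0]
opening: 0.157
gripper_force: 58.5
```

drive_tool:
  translation:
    - [0,0,0]
    - [0,0,0]
  twist:
    - [0,0,0]
    - [0,0,0]
  fingers: [0.005,0.005]

```text
t: 12.28
position: [0.5665, -0.1584, 0.0745]
eef_rot: [[0.001, -1.0, 0.0], [-1.0, -0.001, 0.0], [-0.0, -0.0, -1.0]]
wrist_force: [0.4, 3.7, -2.3]
opening: 0.152
gripper_force: 58.4
```

The tip has dropped in: the vertical force is gone at 5.5 mm below the yoke face, and the hole's edge now pushes sideways. I'll ease toward the hole's centre, then push straight down here.

drive_tool:
  translation:
    - [-0.0009,0,0]
    - [0,0,0.001]
    - [0,0,0.001]
    - [0,0,0]
    - [0,0,0]
  twist:
    - [0,0,0]
    - [0,0,0]
    - [0,0,0]
    - [0,0,0]
    - [0,0,0]
  fingers: [0.005,0.005,0.005,0.005,0.005]

```text
t: 12.7
position: [0.5664, -0.158, 0.0729]
eef_rot: [[0.001, -1.0, -0.0], [-1.0, -0.001, -0.0], [0.0, 0.0, -1.0]]
wrist_force: [0.2, 1.2, -1.3]
opening: 0.154
gripper_force: 58.5
```

drive_tool:
  translation:
    - [0,0,0]
    - [0,0,0]
  twist:
    - [0,0,0]
    - [0,0,0]
  fingers: [0.005,0.005]

```text
t: 12.87
position: [0.5664, -0.1579, 0.0729]
eef_rot: [[0.001, -1.0, -0.0], [-1.0, -0.001, -0.0], [0.0, 0.0, -1.0]]
wrist_force: [-0.5, 0.9, -1.1]
opening: 0.153
gripper_force: 58.5
```

drive_tool:
  translation:
    - [-0.0004,0,0.001]
    - [0,0,0.0015]
    - [0,0,0.0015]
    - [0,0,0.0015]
    - [0,0,0]
    - [0,0,0]
  twist:
    - [0,0,0]
    - [0,0,0]
    - [0,0,0]
    - [0,0,0]
    - [0,0,0]
    - [0,0,0]
  fingers: [0.005,0.005,0.005,0.005,0.005,0.005]

```text
t: 13.37
position: [0.5662, -0.1574, 0.0671]
eef_rot: [[0.001, -1.0, -0.001], [-1.0, -0.001, -0.0], [0.0, 0.001, -1.0]]
wrist_force: [-0.5, -0.5, -0.8]
opening: 0.155
gripper_force: 58.5
```

drive_tool:
  translation:
    - [0,0,0.001]
    - [0,0,0.001]
    - [0,0,0]
    - [0,0,0]
  twist:
    - [0,0,0]
    - [0,0,0]
    - [0,0,0]
    - [0,0,0]
  fingers: [0.005,0.005,0.005,0.005]

```text
t: 13.7
position: [0.5663, -0.1574, 0.0652]
eef_rot: [[0.001, -1.0, -0.0], [-1.0, -0.001, -0.0], [0.0, 0.0, -1.0]]
wrist_force: [-0.3, -1.0, -1.6]
opening: 0.153
gripper_force: 58.5
```

Free all the way down. The last 1.2 mm is left, until the collar seats.

drive_tool:
  translation:
    - [0,0,0.0006]
    - [0,0,0.0006]
    - [0,0,0.0004]
    - [0,0,0]
    - [0,0,0]
  twist:
    - [0,0,0]
    - [0,0,0]
    - [0,0,0]
    - [0,0,0]
    - [0,0,0]
  fingers: [0.005,0.005,0.005,0.005,0.005]

```text
t: 14.12
position: [0.5665, -0.1574, 0.0641]
eef_rot: [[0.001, -1.0, 0.0], [-1.0, -0.001, -0.0], [0.0, -0.0, -1.0]]
wrist_force: [-0.6, 0.6, 2.1]
opening: 0.156
gripper_force: 59.1
```

drive_tool:
  translation:
    - [0,0,0.0005]
    - [0,0,0.0005]
    - [0,0,0]
    - [0,0,0]
  twist:
    - [0,0,0]
    - [0,0,0]
    - [0,0,0]
    - [0,0,0]
  fingers: [0.005,0.005,0.005,0.005]

```text
t: 14.45
position: [0.5665, -0.1574, 0.0641]
eef_rot: [[0.001, -1.0, 0.001], [-1.0, -0.001, -0.0], [0.0, -0.001, -1.0]]
wrist_force: [-2.3, 2.0, 8.3]
opening: 0.153
gripper_force: 59.9
```

Seated: 8 N at the expected height of 64 mm. I'll ease the press a little and slide toward slot_end.

drive_tool:
  translation:
    - [-0.001,0,-0.0004]
    - [-0.002,0,0]
    - [-0.003,0,0]
    - [-0.003,0,0]
    - [-0.003,0,0]
    - [-0.003,0,0]
    - [-0.002,0,0]
    - [0,0,0]
    - [0,0,0]
  twist:
    - [0,0,0]
    - [0,0,0]
    - [0,0,0]
    - [0,0,0]
    - [0,0,0]
    - [0,0,0]
    - [0,0,0]
    - [0,0,0]
    - [0,0,0]
  fingers: [0.005,0.005,0.005,0.005,0.005,0.005,0.005,0.005,0.005]

```text
t: 15.2
position: [0.5671, -0.1423, 0.0641]
eef_rot: [[0.002, -1.0, 0.001], [-1.0, -0.002, -0.003], [0.003, -0.001, -1.0]]
wrist_force: [-0.1, -9.2, 5.1]
opening: 0.155
gripper_force: 59.3
```

drive_tool:
  translation:
    - [-0.003,0,0]
    - [-0.003,0,0]
    - [-0.003,0,0]
    - [-0.003,0,0]
    - [-0.003,0,0]
    - [-0.002,0,0]
    - [0,0,0]
    - [0,0,0]
  twist:
    - [0,0,0]
    - [0,0,0]
    - [0,0,0]
    - [0,0,0]
    - [0,0,0]
    - [0,0,0]
    - [0,0,0]
    - [0,0,0]
  fingers: [0.005,0.005,0.005,0.005,0.005,0.005,0.005,0.005]

```text
t: 15.87
position: [0.567, -0.1254, 0.0641]
eef_rot: [[0.002, -1.0, 0.001], [-1.0, -0.002, -0.003], [0.003, -0.001, -1.0]]
wrist_force: [0.0, -7.7, 5.4]
opening: 0.154
gripper_force: 59.4
```

drive_tool:
  translation:
    - [-0.001,0,0]
    - [-0.001,0,0]
    - [0,0,0]
    - [0,0,0]
  twist:
    - [0,0,0]
    - [0,0,0]
    - [0,0,0]
    - [0,0,0]
  fingers: [0.005,0.005,0.005,0.005]

```text
t: 16.2
position: [0.5671, -0.1238, 0.0641]
eef_rot: [[0.001, -1.0, 0.001], [-1.0, -0.001, -0.003], [0.003, -0.001, -1.0]]
wrist_force: [-0.4, -10.5, 4.7]
opening: 0.153
gripper_force: 59.4
```

drive_tool:
  translation:
    - [-0.001,0,0]
    - [-0.001,0,0]
    - [0,0,0]
    - [0,0,0]
  twist:
    - [0,0,0]
    - [0,0,0]
    - [0,0,0]
    - [0,0,0]
  fingers: [0.005,0.005,0.005,0.005]

```text
t: 16.53
position: [0.567, -0.1219, 0.0641]
eef_rot: [[0.001, -1.0, 0.001], [-1.0, -0.001, -0.004], [0.004, -0.001, -1.0]]
wrist_force: [-0.0, -10.7, 5.7]
opening: 0.152
gripper_force: 59.3
```

drive_tool:
  translation:
    - [-0.001,0,0]
    - [0,0,0]
    - [0,0,0]
  twist:
    - [0,0,0]
    - [0,0,0]
    - [0,0,0]
  fingers: [0.005,0.005,0.005]

```text
t: 16.78
position: [0.567, -0.1211, 0.0641]
eef_rot: [[0.002, -1.0, 0.001], [-1.0, -0.002, -0.004], [0.004, -0.001, -1.0]]
wrist_force: [-0.2, -11.9, 5.2]
opening: 0.155
gripper_force: 59.3
```

drive_tool:
  translation:
    - [-0.001,0,0]
    - [0,0,0]
    - [0,0,0]
  twist:
    - [0,0,0]
    - [0,0,0]
    - [0,0,0]
  fingers: [0.005,0.005,0.005]

```text
t: 17.03
position: [0.567, -0.1206, 0.0642]
eef_rot: [[0.002, -1.0, 0.001], [-1.0, -0.002, -0.004], [0.004, -0.001, -1.0]]
wrist_force: [-0.9, -14.3, 4.7]
opening: 0.155
gripper_force: 59.4
```

drive_tool:
  translation:
    - [-0.001,0,0]
    - [0,0,0]
    - [0,0,0]
  twist:
    - [0,0,0]
    - [0,0,0]
    - [0,0,0]
  fingers: [0.005,0.005,0.005]

```text
t: 17.28
position: [0.567, -0.1201, 0.0642]
eef_rot: [[0.002, -1.0, 0.001], [-1.0, -0.002, -0.005], [0.005, -0.001, -1.0]]
wrist_force: [-0.2, -16.3, 4.2]
opening: 0.15
gripper_force: 59.3
```

The pin is against the end. I'll relax the side load, then let go.

drive_tool:
  translation:
    - [0.001,0,0]
    - [0.001,0,0]
    - [0.001,0,0]
    - [0,0,0]
    - [0,0,0]
  twist:
    - [0,0,0]
    - [0,0,0]
    - [0,0,0]
    - [0,0,0]
    - [0,0,0]
  fingers: [0.005,0.005,0.005,0.005,0.005]

```text
t: 17.7
position: [0.567, -0.1206, 0.0642]
eef_rot: [[0.001, -1.0, 0.001], [-1.0, -0.001, -0.002], [0.002, -0.001, -1.0]]
wrist_force: [-1.1, -5.7, 6.3]
opening: 0.161
gripper_force: 59.7
```

drive_tool:
  translation:
    - [0.001,0,0]
    - [0.0003,0,0]
    - [0,0,0]
    - [0,0,0]
  twist:
    - [0,0,0]
    - [0,0,0]
    - [0,0,0]
    - [0,0,0]
  fingers: [0.005,0.005,0.005,0.005]

```text
t: 18.03
position: [0.567, -0.1208, 0.0642]
eef_rot: [[0.001, -1.0, 0.002], [-1.0, -0.001, -0.001], [0.001, -0.002, -1.0]]
wrist_force: [-2.3, -1.5, 7.1]
opening: 0.156
gripper_force: 59.8
```

drive_tool:
  translation:
    - [0,0,0]
    - [0,0,0]
    - [0,0,0]
    - [0,0,0]
    - [0,0,0]
    - [0,0,0]
    - [0,0,0]
    - [0,0,0]
    - [0,0,0]
  twist:
    - [0,0,0]
    - [0,0,0]
    - [0,0,0]
    - [0,0,0]
    - [0,0,0]
    - [0,0,0]
    - [0,0,0]
    - [0,0,0]
    - [0,0,0]
  fingers: [0.018,0.025,0.035,0.05,0.05,0.05,0.05,0.05,0.05]

```text
t: 18.78
position: [0.5664, -0.1207, 0.0631]
eef_rot: [[0.001, -1.0, 0.0], [-1.0, -0.001, 0.0], [-0.0, -0.0, -1.0]]
wrist_force: [-0.8, -0.7, 0.7]
opening: 0.584
gripper_force: 0.0
```

drive_tool:
  translation:
    - [0,0,-0.01]
    - [0,0,-0.015]
    - [0,0,-0.02]
    - [0,0,-0.02]
    - [0,0,-0.02]
    - [0,0,-0.01]
    - [0.02,0,0]
    - [0.02,0,0]
    - [0,0,0]
    - [0,0,0]
  twist:
    - [0,0,0]
    - [0,0,0]
    - [0,0,0]
    - [0,0,0]
    - [0,0,0]
    - [0,0,0]
    - [0,0,0]
    - [0,0,0]
    - [0,0,0]
    - [0,0,0]
  fingers: [0.05,0.05,0.05,0.05,0.05,0.05,0.05,0.05,0.05,0.05]

```text
t: 19.62
position: [0.566, -0.1613, 0.158]
eef_rot: [[-0.001, -1.0, -0.0], [-1.0, 0.001, 0.0], [-0.0, 0.0, -1.0]]
wrist_force: [-0.1, 0.2, -0.5]
opening: 0.588
gripper_force: 0.0
```

Run:
```python
from h import *
np.set_printoptions(precision=4,suppress=True)
c=grab('wrist'); s=c['s']; print(s['t'],s['position'],s['wrist_force'])
u0,v0=map(int,proj(c,np.array([.5665,-.1425,.053]))); u0-=60; v0-=70; print(u0,v0)
np.savez('c_w5',**{k:c[k] for k in('img','depth','mtx','W')})
a=cv2.resize(c['img'][v0:v0+140,u0:u0+120],None,fx=4,fy=4,interpolation=cv2.INTER_CUBIC)
e=grab('scene'); f=cv2.resize(e['img'][180:250,240:310],None,fx=4.2,fy=4.2)
o=np.zeros((560,780,3),np.uint8); o[:560,:480]=a; o[:294,484:778]=f
cv2.imwrite('pics/w5.png',o[...,::-1])
for dy in (-.02,0,.02): print(proj(c,np.array([.5665,-.142+dy,.128-.03+.0])), proj(c,np.array([.5665,-.142+dy,.058])))
```

```text
19.6167 [ 0.566  -0.1613  0.158 ] [-0.0543  0.1774 -0.5202]
258 148
(np.float64(318.0859304125387), np.float64(217.3547493478424)) (np.float64(318.0635184067556), np.float64(199.09020285489296))
(np.float64(318.0883764448288), np.float64(242.77380895194858)) (np.float64(318.06676720348537), np.float64(221.47019115500783))
(np.float64(318.0898943780322), np.float64(266.2505557447371)) (np.float64(318.06930544705784), np.float64(242.56713321369966))
```

View pics/w5.png

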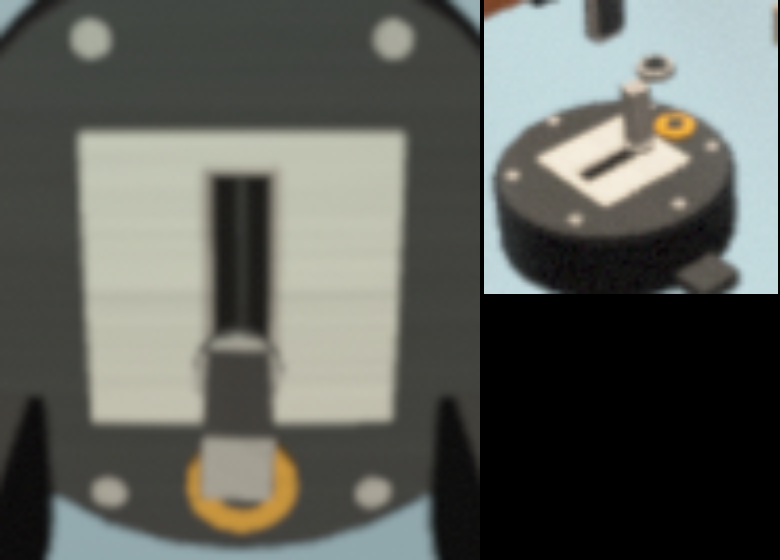

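The pin stands upright with its collar flat on the pad at the cap end. About 34.4 mm of slot is visible ahead of the collar, and 34.5 mm is expected. The axis comes out at y ≈ −0.1227, against an expected −0.122.

```bash
python3 -c "
from plant import ctrl
print(ctrl.job_done())"
```

```text
the job is handed in; nothing more can be done
None
```

The job is handed in at about 20 s: the pin dropped into the yoke hole, was pushed home there, then slid with the yoke to the slot end by the brass cap and released, standing upright in the last picture.

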